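Short spin in the microcentrifuge

TASK

Give the tubes in the microcentrifuge a short spin: gently push its lid down until it is fully shut, then reach the closed fingertips into the right-hand well in its front deck, press the sunken oblong short-spin key right down, keep it down for three seconds and let it come back up. Finish clear of the machine with its lid still shut. Only touch and push: do not lift or shift the centrifuge, do not press the round lid-release key in the left-hand well, and leave the other things on the bench where they are.

Things in the scene. Friction and masses are not known exactly. Their poses are not given: they have to be found in the camera images.
- centrifuge: White microcentrifuge, 5 kg, loose on rubber feet, 280 mm deep (x), 206 wide (y). Origin: middle of its underside, z up. Its front looks along its own -x, to the robot; its +y is on the robot's left. Front deck: top at z = 100 mm, x = -145 to -55 mm, with two wells, each with a key at its bottom. Behind it the rotor chamber, rim at z = 115 mm; top of the shut lid at z = 127 mm
- lid (a joint): Angle of the centrifuge's lid in rad: 0 = fully shut, about 0.7 to 1.15 at the start, 1.45 fully open. It is hinged along its rear edge and its stiff hinge keeps it wherever it is left, so it has to be pushed all the way down (2 to 3 N near the front edge)
- lid_hinge (a point): Point on the lid's hinge axis, at mid-width; in the centrifuge's frame x = 122, y = 0, z = 122 mm. The point's y axis is the hinge axis. Its frame turns with the lid: its -x axis points along the lid to the front edge, its z axis is the outward normal of the lid's upper face
- lid_front (a point): Point on the lid's upper (outer) face at mid-width, 155 mm from the hinge axis 17 mm short of the front edge (a grey finger lip 60 mm wide sticks out 9 mm farther). Same axes as lid_hinge. The lid is a flat white slab 10 mm thick, 196 mm wide, its upper face 5 mm above the hinge axis when shut
- spin_key (a joint): Travel of the short-spin key in m: 0 = up, 0.005 = fully down. Spring-loaded: starts to move at about 1.5 N, is fully down at 4 N, comes back up by itself
- spin_key_top (a point): Centre of the top face of the short-spin key: oblong, black, 22 mm (x) by 36 mm (y), at the bottom of the right-hand well, which is centred on it: 46 mm (x) by 58 mm (y), straight walls. When up, its top is 15 mm below the well's rim, 85 mm above the bench; it goes down 5 mm. In the centrifuge's frame it is at x = -100, y = -50 mm; same axes
- release_key (a joint): Travel of the lid-release key in m: 0 = up, 0.005 = fully down. Not to be pressed
- release_key_top (a point): Centre of the top face of the lid-release key: a round black key, 22 mm across, at the bottom of the left-hand well, which is as large and deep as the right-hand one; at x = -100, y = +50 mm in the centrifuge's frame
- rack_a: orange plastic tube rack, 225 x 105 x 45 mm high, with small capped tubes in it, on one side of the centrifuge. Origin: middle of its underside. To be left alone
- rack_b: yellow plastic tube rack of the same size, on the other side of the centrifuge. Origin: middle of its underside. To be left alone
- bottle: amber reagent bottle with a black cap, 68 mm across, 135 mm tall, near one front corner of the centrifuge. Origin: middle of its underside. To be left alone
- beaker: small clear plastic beaker, 68 mm across, 85 mm tall, near the other front corner of the centrifuge. Origin: middle of its underside. To be left alone
- timer: flat white bench timer, 62 x 68 x 16 mm, lying in front of the centrifuge. Origin: middle of its underside. To be left alone
- pen: black marker pen, 135 mm long, 16 mm thick, lying in front of the centrifuge. Origin: middle of its underside. To be left alone

How it is judged:
By the outcome, as a careful person would: the job done as asked, in the order asked, and still so for the second after the job is handed in, with the robot touching nothing.
It also fails if it takes over 51 s, if anything falls off the work surface, if the arm or the gripper's body presses on something with over 40 N, if the wrist force passes 120 N, or if a joint passes its speed limit or range.

ROBOT

A 6-joint arm with a two-finger parallel gripper is mounted at the origin on the work surface. World frame = base frame: x ahead of the robot, y to its left, z up, the work surface at z = 0. Lengths are in m, angles in rad, forces in N, time in s.
With the tool pointing down it reaches from about 0.35 to 0.85 m from the base axis. Payload 8.1 kg.
Tool frame: the origin (TCP) lies at the centre of the arm's flange, where the gripper is bolted on; the fingertips stand 186 mm ahead of it and the grasp point (between the pads) lies 167 mm ahead of it; z points along the fingers, y is the line along which they close (so a half turn about z gives the same grasp; the last joint's range is limited). The gripper opens to 93 mm and grips with 3 to 60 N. Pads are 15 mm wide; open, the fingers measure 128 mm over their backs; the gripper's body (75 mm by 188 mm) begins 65 mm behind the grasp point.
Start: joints at [-1.401, 0.13, 1.488, -0, 1.523, -0.085], TCP at [0.151, -0.581, 0.405] pointing down, gripper open.
Joint ranges: [-2.96, 2.96], [-0.89, 2.26], [0.02, 2.5], [-1.34, 4.48], [0, 2.73], [-2.66, 2.66]. Speed limits (rad/s): [2.39, 2.39, 2.79, 3.14, 3.14, 3.14].

INTERFACE

Orientations are given as a rotation vector (axis times angle).
In Python, from plant import robot gives the robot as it stands.
- The arm moves only by the tool apply_moves, never from a script. Its argument "series" is a list of rows, each a list of 2 entries, a list of its own where there are three numbers: the shift along the tool's x, y, z in mm, then the turn, a rotation vector about the tool's x, y, z in rad. A call has 1 to 12 rows; each row shifts and turns the commanded pose from where the row before left it, along the tool's axes as they then stand; what a row does not reach is not made up. A row lasts 1/12 s, in which the tool goes at most 41.7 mm and 7.16 degrees, less where a joint would pass 70% of its speed; a pose out of reach is approached as far as the arm can. A call is refused whole if a number of a shift passes 41.7 or a number of a turn 0.125, either way. A call with a gripper value outside its range is refused whole. "claw" is the opening, from 0 (shut) to 1 (fully open), set as the call begins (left out, the last holds). The fingers move at their own pace and stop on an object; "newtons" is the grip in N (left out, the last holds). Time passes only in rows, so rows that do not move let the fingers close. It gives the time, the measured TCP pose, the force, the opening and the grip force at its end, in the units of the state.
- robot.read_state(): the state, without advancing time (a new reading comes with each control period).
- robot.read_camera(name): name is "scene" or "top" or "wrist"; returns (picture, depth): 384x512x3 uint8, blue, green, red; 384x512 float32, m along the optical axis (not along the pixel's ray), 0 where there is no reading.
- robot.calibration(name): a dict with "fx", "fy", "cx", "cy" (pixels), "extrinsics" (4x4, takes a point from world to camera coordinates). Camera axes: x right, y down, z forward; pixel columns grow to the right and rows downward; lengths in m; the calibration is good to about 2 mm. A picture is of the moment at which its call begins: read the wrist's pose just before it. calibration takes no time and is no camera call; for the wrist camera it gives the pose at the moment of the call.
- robot.close_job(): hands the job in; it is judged then, once.
The state is a dict: "t": time; "q": joint angles; "dq": joint speeds; "joint_torque": joint torques, N m; "tool_pos": TCP position; "orientation": TCP orientation; "force": force on the tool from outside, world axes, zero at the start; "wrist_torque": the same for the moment, N m; "opening": finger opening in m; "gripper_force": force on a finger pad.
Only numpy, scipy, OpenCV 4.12 (cv2) and the standard library are available. Lean on these libraries where they do the work, as an engineer would, in place of code of your own. Each camera call takes 0.05 s, during which the arm holds its last target. There are 200 camera calls.

## Working session

There is one attempt and no reset: what is moved stays moved. The work goes in short steps, Python scripts to look and compute and a tool call to move; the robot and the scene stay as the last step left them, time stands still between calls to the robot, and variables do not carry over. Pictures are saved under pics/ and viewed, at most 10 in all, crops included, and the job is handed in when it is done.

Besides the shell and the picture viewer there is one more tool, called in YAML: its name, and indented under it one key for each argument. apply_moves: Moves the arm, as the interface text tells. Its arguments: {"type":"object","properties":{"series":{"type":"array"},"claw":{"type":"number"},"newtons":{"type":"number"}},"required":["series"]}

```bash
mkdir -p pics; cat > h.py <<'E'
import numpy as np, cv2
from plant import robot
from scipy.spatial.transform import Rotation as R
def cloud(name):
    im,d=robot.read_camera(name); c=robot.calibration(name)
    v,u=np.mgrid[:d.shape[0],:d.shape[1]]
    p=np.stack([(u-c['cx'])/c['fx']*d,(v-c['cy'])/c['fy']*d,d],-1)
    T=np.linalg.inv(np.array(c['extrinsics']))
    w=p@T[:3,:3].T+T[:3,3]; w[d==0]=np.nan
    return im,d,w
E
python3 - <<'E'
from h import *
a,_,wa=cloud('scene');b,_,wb=cloud('top')
np.savez('c.npz',a=a,wa=wa,b=b,wb=wb)
cv2.imwrite('pics/1.png',a);cv2.imwrite('pics/2.png',b)
print(robot.read_state())
for n in('scene','top'):print(robot.calibration(n))
E
```

```text
{'t': 0.1, 'q': array([-1.40140303e+00,  1.31065402e-01,  1.48914173e+00,  6.66841128e-06,
        1.52299565e+00, -8.54040567e-02]), 'dq': array([ 5.43430309e-05,  4.20964949e-04, -1.23199469e-03, -1.96014460e-03,
       -2.55458346e-03,  7.57435150e-04]), 'joint_torque': array([ 1.81648829e-03, -5.61341250e+01, -4.93096018e+01,  7.70432199e-02,
        2.91728752e-02, -4.34200660e-05]), 'tool_pos': array([ 0.15121646, -0.58042666,  0.40381993]), 'orientation': array([-3.11453655e+00, -3.98948034e-01,  9.56785981e-05]), 'force': array([ 0.01262679, -1.4820013 ,  0.87190768]), 'wrist_torque': array([ 0.01465701,  0.01790187, -0.01805551]), 'gripper_force': 0.0, 'opening': 0.09302579233423004}
{'fx': 447.7268562356779, 'fy': 447.7268562356779, 'cx': 255.6468873222345, 'cy': 183.26363496098327, 'extrinsics': array([[ 0.28993264,  0.95701691, -0.00759548, -0.20874631],
       [ 0.6649157 , -0.20713474, -0.71762268, -0.2901439 ],
       [-0.68835033,  0.20301188, -0.69639069,  1.50201129],
       [ 0.        ,  0.        ,  0.        ,  1.        ]])}
{'fx': 378.333373788619, 'fy': 378.333373788619, 'cx': 251.55340958278646, 'cy': 199.7534486950183, 'extrinsics': array([[-0.02678769, -0.99950024, -0.01678359,  0.0810899 ],
       [-0.9920338 ,  0.02864747, -0.12267136,  0.58995177],
       [ 0.12309086,  0.01336381, -0.99230542,  0.87160608],
       [ 0.        ,  0.        ,  0.        ,  1.        ]])}
```

View pics/1.png

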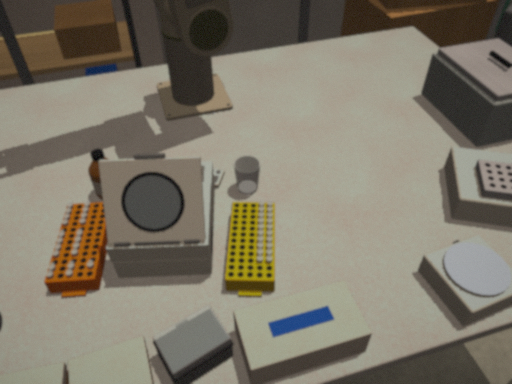

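View pics/2.png

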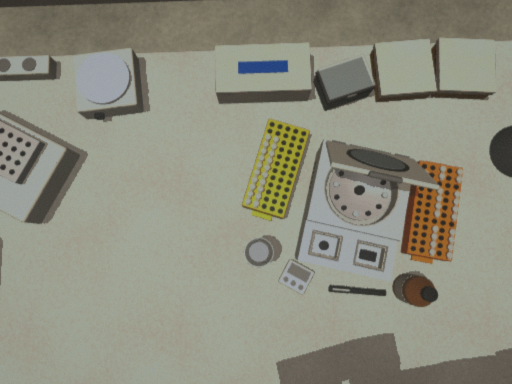

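The scene view shows the lid raised at the centrifuge (150,200). In the top view the release key is at about (324,245), the spin key at (369,256), the lid's edge runs along (325,150)-(438,185), and the bottle is at (420,291).

```bash
cat >> h.py <<'E'
def ray(name,u,v,z,c=None):
    c=c or robot.calibration(name); E=np.array(c['extrinsics']); Rm=E[:3,:3]; o=-Rm.T@E[:3,3]
    d=Rm.T@np.array([(u-c['cx'])/c['fx'],(v-c['cy'])/c['fy'],1]); return o+d*(z-o[2])/d[2]
E
python3 - <<'E'
from h import *
z=np.load('c.npz');b=z['b'];w=z['wb'];a=z['a'];wa=z['wa']
g=cv2.cvtColor(b,cv2.COLOR_BGR2GRAY)
def blob(u0,u1,v0,v1,t=70):
    m=(g[v0:v1,u0:u1]<t).astype(np.uint8)
    n,l,s,c=cv2.connectedComponentsWithStats(m)
    i=1+s[1:,4].argmax(); return c[i][0]+u0,c[i][1]+v0,s[i]
r=blob(314,334,235,255); s=blob(358,381,246,266)
print(r,s); R_=ray('top',r[0],r[1],.085);S=ray('top',s[0],s[1],.085)
print(R_,S, np.linalg.norm(R_-S)); ax=(R_-S)[:2]; yaw=np.arctan2(-ax[0],ax[1]);print('yaw',yaw)
c,sn=np.cos(yaw),np.sin(yaw);Rz=np.array([[c,-sn],[sn,c]])
o=(R_+S)[:2]/2+Rz@[.1,0]; print('origin',o)
for n,W in(('top',w),('scene',wa)):
    L=W.copy();L[...,:2]=(W[...,:2]-o)@Rz
    k=(abs(L[...,1])<.06)&(L[...,0]>-.1)&(L[...,0]<.13)&(L[...,2]>.14)
    P=L[k];print(n,len(P))
    for x in np.arange(-.1,.14,.02):
        q=P[abs(P[:,0]-x)<.01]
        if len(q):print(round(x,2),len(q),np.percentile(q[:,2],[2,50,98]).round(3))
    k=(abs(L[...,1])<.1)&(L[...,0]>-.14)&(L[...,0]<-.065)&(L[...,2]>.07)&(L[...,2]<.12)
    if k.any():print('deck z',np.percentile(L[k][:,2],[5,50,95]))
for u,v in((427,292),(398,287),(258,250)): print(w[v,u])
E
```

```text
(np.float64(323.5), np.float64(245.0), array([ 6,  7,  8,  7, 52], dtype=int32)) (np.float64(367.4074074074074), np.float64(254.98518518518517), array([  2,   4,  16,  11, 135], dtype=int32))
[ 0.47959255 -0.09392938  0.085     ] [ 0.4549696  -0.19006706  0.085     ] 0.09924083016817885
yaw -0.25073196241176887
origin [ 0.56415418 -0.16680953]
top 1577
0.02 35 [0.274 0.277 0.279]
0.04 537 [0.258 0.271 0.281]
0.06 390 [0.227 0.242 0.257]
0.08 302 [0.194 0.211 0.227]
0.1 247 [0.156 0.177 0.192]
0.12 66 [0.141 0.148 0.158]
deck z [0.07157955 0.09874855 0.1020241 ]
scene 4871
0.04 691 [0.257 0.27  0.281]
0.06 1165 [0.227 0.245 0.262]
0.08 1205 [0.194 0.213 0.231]
0.1 1209 [0.157 0.178 0.196]
0.12 601 [0.14  0.149 0.163]
deck z [0.09810134 0.10062474 0.10258936]
[ 0.37757987 -0.2938755   0.13356881]
[ 0.37925308 -0.26647316  0.04575105]
[0.47168205 0.05262833 0.00303386]
```

apply_moves:
  series:
    - [[0,0,-10],[0,0,0.042]]
    - [[0,0,-10],[0,0,0.042]]
    - [[0,0,-10],[0,0,0.042]]
    - [[0,0,-10],[0,0,0.042]]
    - [[0,0,-10],[0,0,0.042]]
    - [[0,0,-10],[0,0,0.042]]
    - [[0,0,-10],[0,0,0.042]]
    - [[0,0,-10],[0,0,0.042]]
    - [[0,0,-10],[0,0,0.042]]
    - [[0,0,-10],[0,0,0.042]]
    - [[0,0,-10],[0,0,0.042]]
    - [[0,0,-10],[0,0,0.042]]
  claw: 0
  newtons: 20

```text
t: 1.1
tool_pos: [0.1513, -0.5806, 0.5246]
orientation: [-3.116, 0.394, 0.0]
force: [-1.2, -0.5, 0.8]
opening: 0.0173
gripper_force: 0.0
```

apply_moves:
  series:
    - [[15,-21,0],[0,0,0]]
    - [[15,-21,0],[0,0,0]]
    - [[15,-21,0],[0,0,0]]
    - [[15,-21,0],[0,0,0]]
    - [[15,-21,0],[0,0,0]]
    - [[15,-21,0],[0,0,0]]
    - [[15,-21,0],[0,0,0]]
    - [[15,-21,0],[0,0,0]]
    - [[15,-21,0],[0,0,0]]
    - [[15,-21,0],[0,0,0]]
    - [[15,-21,0],[0,0,0]]
    - [[15,-21,0],[0,0,0]]

```text
t: 2.1
tool_pos: [0.3887, -0.3798, 0.5243]
orientation: [-3.117, 0.39, 0.001]
force: [0.1, -0.5, -0.1]
opening: 0.0004
gripper_force: 0.0
```

apply_moves:
  series:
    - [[16,-21,0],[0,0,0]]
    - [[16,-21,0],[0,0,0]]
    - [[16,-21,0],[0,0,0]]
    - [[16,-21,0],[0,0,0]]
    - [[16,-21,0],[0,0,0]]
    - [[16,-21,0],[0,0,0]]
    - [[16,-21,0],[0,0,0]]
    - [[16,-21,0],[0,0,0]]
    - [[16,-21,0],[0,0,0]]
    - [[16,-21,0],[0,0,0]]
    - [[16,-21,0],[0,0,0]]
    - [[0,0,0],[0,0,0]]

```text
t: 3.1
tool_pos: [0.6179, -0.1971, 0.5231]
orientation: [-3.116, 0.384, 0.002]
force: [0.6, -0.9, 0.1]
opening: 0.0001
gripper_force: 0.0
```

apply_moves:
  series:
    - [[2,-4,0],[0,0,0]]
    - [[4,-4,0],[0,0,0]]
    - [[4,-4,2],[0,0,0]]
    - [[0,-4,10],[0,0,0]]
    - [[0,0,15],[0,0,0]]
    - [[0,0,15],[0,0,0]]
    - [[0,0,15],[0,0,0]]
    - [[0,0,15],[0,0,0]]
    - [[0,0,10],[0,0,0]]
    - [[0,0,6],[0,0,0]]
    - [[0,0,0],[0,0,0]]
    - [[0,0,0],[0,0,0]]

```text
t: 4.1
tool_pos: [0.6289, -0.1875, 0.4368]
orientation: [-3.117, 0.391, 0.0]
force: [-0.7, 0.0, 0.5]
opening: 0.0007
gripper_force: 0.0
```

```bash
cat >> h.py <<'E'
YAW=-.2507;O=np.array([.5642,-.1668]);c_,s_=np.cos(YAW),np.sin(YAW);RZ=np.array([[c_,-s_],[s_,c_]])
def tip():
    s=robot.read_state();M=R.from_rotvec(s['orientation']).as_matrix();p=s['tool_pos']+.186*M[:,2]
    return np.r_[(p[:2]-O)@RZ,p[2]],s,M
E
python3 - <<'E'
from h import *
p,s,M=tip();print(p,s['force'],np.arctan2(M[1,0],M[0,0]),M[:,2])
im,d,w=cloud('scene');cv2.imwrite('pics/3.png',cv2.resize(im[80:300,40:320],None,fx=2.5,fy=2.5))
r=150
for t in np.linspace(.99,0,13):print(round(t,3),np.round([122-r*np.cos(t)+5*np.sin(t)+7.5,122+r*np.sin(t)+5*np.cos(t)],1))
E
```

```text
[ 0.06778226 -0.00395673  0.25084585] [-0.73562709  0.02755409  0.52073627] -0.24954493747528453 [-8.61629724e-05  3.78426264e-05 -9.99999996e-01]
0.99 [ 51.4 250.1]
0.908 [ 41.1 243.3]
0.825 [ 31.4 235.6]
0.742 [ 22.4 227.1]
0.66 [ 14.1 217.9]
0.577 [  6.6 208.1]
0.495 [-1.000e-01  1.977e+02]
0.412 [ -5.9 186.7]
0.33 [-10.8 175.3]
0.247 [-14.7 163.6]
0.165 [-17.6 151.6]
0.082 [-19.6 139.3]
0.0 [-20.5 127. ]
```

View pics/3.png

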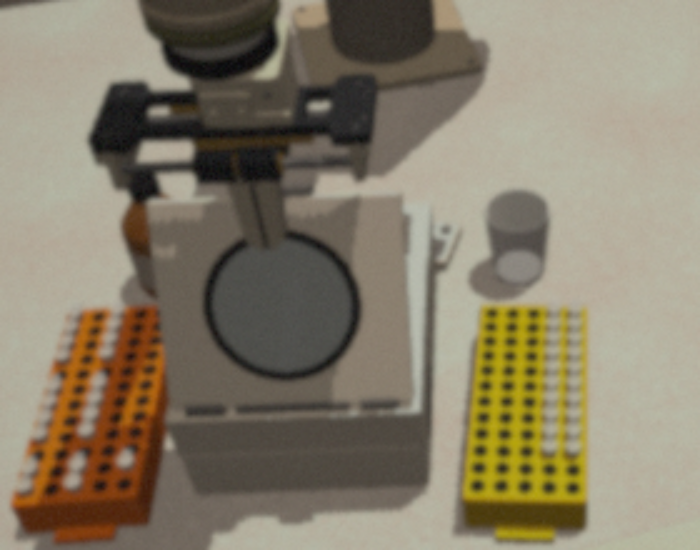

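The picture shows the closed fingertips at (262,245), close behind the lid's outer face and near mid-width. Next they follow the lid's arc.

apply_moves:
  series:
    - [[-4,0,0],[0,0,0]]
    - [[-4,0,0],[0,0,0]]
    - [[-4,0,0],[0,0,0]]
    - [[-4,0,0.7],[0,0,0]]
    - [[-4,0,2.5],[0,0,0]]
    - [[-4,0,2.5],[0,0,0]]
    - [[-3.5,0,2.5],[0,0,0]]
    - [[-3.5,0,2.5],[0,0,0]]
    - [[-3.3,0,2.6],[0,0,0]]
    - [[-3.3,0,2.6],[0,0,0]]
    - [[-3,0,2.8],[0,0,0]]
    - [[-3,0,2.9],[0,0,0]]

```text
t: 5.15
tool_pos: [0.5865, -0.1765, 0.4148]
orientation: [-3.117, 0.39, 0.0]
force: [2.8, -0.3, 2.1]
opening: 0.0006
gripper_force: 1.1
```

```bash
python3 - <<'E'
from h import *
p,s,M=tip();print(p,s['force'],M[:,2])
E
```

```text
[ 0.02398344 -0.00385621  0.22877369] [ 2.76614409 -0.33780219  2.14528852] [-3.08707285e-05  9.90532425e-06 -9.99999999e-01]
```

Contact gives about 3 N, and the lid is following.

apply_moves:
  series:
    - [[-3,0,3],[0,0,0]]
    - [[-2.8,0,3.1],[0,0,0]]
    - [[-2.7,0,3.1],[0,0,0]]
    - [[-2.6,0,3.2],[0,0,0]]
    - [[-2.5,0,3.3],[0,0,0]]
    - [[-2.4,0,3.4],[0,0,0]]
    - [[-2.3,0,3.4],[0,0,0]]
    - [[-2.2,0,3.5],[0,0,0]]
    - [[-2.1,0,3.6],[0,0,0]]
    - [[-2,0,3.6],[0,0,0]]
    - [[-1.9,0,3.7],[0,0,0]]
    - [[-1.8,0,3.7],[0,0,0]]

```text
t: 6.15
tool_pos: [0.559, -0.1695, 0.3742]
orientation: [-3.117, 0.39, 0.001]
force: [-0.5, -0.6, 2.1]
opening: 0.0003
gripper_force: 1.1
```

apply_moves:
  series:
    - [[-1.7,0,3.8],[0,0,0]]
    - [[-1.6,0,3.8],[0,0,0]]
    - [[-1.5,0,3.9],[0,0,0]]
    - [[-1.4,0,3.9],[0,0,0]]
    - [[-1.3,0,3.9],[0,0,0]]
    - [[-1.2,0,3.9],[0,0,0]]
    - [[-1.1,0,4],[0,0,0]]
    - [[-1,0,4],[0,0,0]]
    - [[-0.9,0,4],[0,0,0]]
    - [[-0.8,0,4],[0,0,0]]
    - [[-0.7,0,4],[0,0,0]]
    - [[0,0,0],[0,0,0]]

```text
t: 7.15
tool_pos: [0.5463, -0.1663, 0.3302]
orientation: [-3.117, 0.39, 0.001]
force: [-0.8, 0.0, 0.5]
opening: 0.0006
gripper_force: 0.0
```

```bash
python3 - <<'E'
from h import *
p,s,M=tip();print(p,s['force'],M[:,2])
E
```

```text
[-0.01765136 -0.00390066  0.14416517] [-0.80304099  0.04207565  0.49766387] [-8.76309106e-04  3.19498358e-04 -9.99999565e-01]
```

apply_moves:
  series:
    - [[-0.5,0,2.5],[0,0,0]]
    - [[-0.4,0,2.5],[0,0,0]]
    - [[-0.3,0,2.5],[0,0,0]]
    - [[-0.2,0,2],[0,0,0]]
    - [[0,0,0],[0,0,0]]
    - [[0,0,0],[0,0,0]]

```text
t: 7.65
tool_pos: [0.5451, -0.1659, 0.3215]
orientation: [-3.117, 0.39, 0.001]
force: [-0.8, 0.1, 0.6]
opening: 0.0005
gripper_force: 0.0
```

```bash
python3 - <<'E'
from h import *
p,s,M=tip();print(p,s['force'],M[:,2])
im,d,w=cloud('scene');cv2.imwrite('pics/4.png',cv2.resize(im[80:300,40:320],None,fx=2.5,fy=2.5))
L=w.copy();L[...,:2]=(w[...,:2]-O)@RZ
for x in np.arange(-.05,.13,.02):
    k=(abs(L[...,0]-x)<.01)&(abs(L[...,1]+.075)<.02)&(L[...,2]>.09)&(L[...,2]<.2)
    if k.any():print(round(x,2),k.sum(),np.percentile(L[k][:,2],[5,50,95]).round(4))
E
```

```text
[-0.0187745  -0.0039013   0.13554818] [-0.78737316  0.06366767  0.58967564] [-3.85729849e-04  1.24852902e-04 -9.99999918e-01]
-0.05 32 [0.134  0.1356 0.1373]
-0.03 117 [0.1335 0.1358 0.1376]
-0.01 125 [0.1319 0.1344 0.137 ]
0.01 126 [0.1312 0.1335 0.1358]
0.03 124 [0.1304 0.1327 0.1347]
0.05 139 [0.1294 0.1315 0.1336]
0.07 148 [0.1281 0.1304 0.1329]
0.09 145 [0.1275 0.1294 0.1314]
0.11 150 [0.1265 0.1283 0.1305]
```

View pics/4.png

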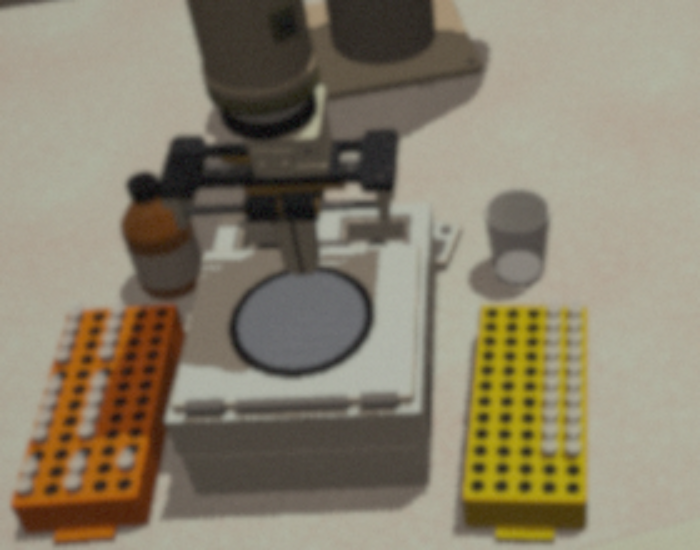

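The lid is nearly down (slope about 0.05 rad) with the fingertips on it at (300,268). I press the last bit slowly.

apply_moves:
  series:
    - [[-0.1,0,1.5],[0,0,0]]
    - [[-0.1,0,1.5],[0,0,0]]
    - [[0,0,1.5],[0,0,0]]
    - [[0,0,1.5],[0,0,0]]
    - [[0,0,1],[0,0,0]]
    - [[0,0,1],[0,0,0]]
    - [[0,0,0],[0,0,0]]

```text
t: 8.28
tool_pos: [0.5449, -0.1659, 0.3135]
orientation: [-3.117, 0.39, 0.0]
force: [0.3, 0.5, -0.2]
opening: 0.0004
gripper_force: 0.0
```

apply_moves:
  series:
    - [[0,0,0.5],[0,0,0]]
    - [[0,0,0.5],[0,0,0]]
    - [[0,0,0],[0,0,0]]

```text
t: 8.53
tool_pos: [0.545, -0.1659, 0.3133]
orientation: [3.117, -0.39, 0.0]
force: [-3.5, 1.0, 4.2]
opening: 0.0001
gripper_force: 2.4
```

apply_moves:
  series:
    - [[0,0,0.5],[0,0,0]]
    - [[0,0,0.5],[0,0,0]]
    - [[0,0,0],[0,0,0]]

```text
t: 8.78
tool_pos: [0.545, -0.1659, 0.3132]
orientation: [3.117, -0.39, 0.001]
force: [-6.3, 1.9, 11.5]
opening: 0.0007
gripper_force: 5.6
```

Lid is on its stop with an 11 N press. Now lift and go above the spin key.

apply_moves:
  series:
    - [[0,0,-3],[0,0,0]]
    - [[0,0,-10],[0,0,0]]
    - [[0,0,-15],[0,0,0]]
    - [[-9,5,-15],[0,0,0]]
    - [[-12,7,-10],[0,0,0]]
    - [[-12,7,0],[0,0,0]]
    - [[-12,7,0],[0,0,0]]
    - [[-12,7,0],[0,0,0]]
    - [[-12,7,0],[0,0,0]]
    - [[-12,6,0],[0,0,0]]
    - [[0,0,0],[0,0,0]]
    - [[0,0,0],[0,0,0]]

```text
t: 9.78
tool_pos: [0.4551, -0.1907, 0.3655]
orientation: [3.117, -0.392, 0.002]
force: [0.1, -0.5, 0.8]
opening: 0.0005
gripper_force: 0.0
```

```bash
python3 - <<'E'
from h import *
p,s,M=tip();print(p,s['force'],M[:,2])
im,d,w=cloud('scene');b,_,wb=cloud('top');k,_,wk=cloud('wrist')
np.savez('d.npz',b=b,wb=wb,k=k,wk=wk,a=im,wa=w)
cv2.imwrite('pics/5.png',np.hstack([cv2.resize(b[180:300,290:450],(400,300)),cv2.resize(k,(400,300))]))
L=w.copy();L[...,:2]=(w[...,:2]-O)@RZ
for x in np.arange(-.05,.13,.02):
    q=(abs(L[...,0]-x)<.01)&(abs(L[...,1])<.08)&(L[...,2]>.09)&(L[...,2]<.15)
    if q.any():print(round(x,2),q.sum(),np.percentile(L[q][:,2],[5,50,95]).round(4))
E
```

```text
[-0.09949514 -0.05027249  0.17948871] [ 0.1436066  -0.51749767  0.76196711] [ 1.21320460e-03 -4.79649389e-04 -9.99999149e-01]
-0.05 203 [0.125  0.1272 0.1295]
-0.03 429 [0.1254 0.1275 0.1295]
-0.01 426 [0.1257 0.1283 0.1314]
0.01 468 [0.1263 0.1291 0.1316]
0.03 499 [0.1264 0.1295 0.1319]
0.05 509 [0.1264 0.1293 0.1317]
0.07 555 [0.126  0.1292 0.1318]
0.09 607 [0.1257 0.1282 0.1313]
0.11 586 [0.1255 0.1275 0.1295]
```

View pics/5.png

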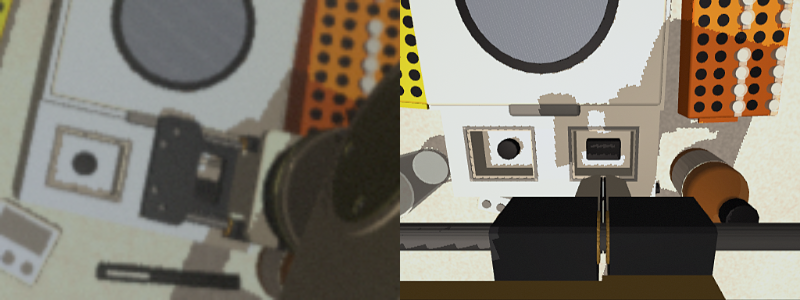

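The lid is flat. In the wrist view (right half) the spin key is at about (603,148) and the release key at (509,149), with the fingertips just in front. I'll re-measure both keys there.

```bash
python3 - <<'E'
from h import *
z=np.load('d.npz');k=z['k'];g=cv2.cvtColor(k,cv2.COLOR_BGR2GRAY)
def blob(u0,u1,v0,v1,t=70):
    n,l,s,c=cv2.connectedComponentsWithStats((g[v0:v1,u0:u1]<t).astype(np.uint8))
    i=1+s[1:,4].argmax(); x,y,w,h,a=s[i]; return u0+x+(w-1)/2,v0+y+(h-1)/2,w,h,a
p,s,M=tip()
for b,n in ((blob(228,292,170,208),'spin'),(blob(120,160,172,208),'rel')):
    q=ray('wrist',b[0],b[1],.085);print(n,b,q,(q[:2]-O)@RZ)
    d=M.T@(q-(s['tool_pos']+.186*M[:,2]));print('tool delta mm',(d*1000).round(1))
wk=z['wk'];L=wk.copy();L[...,:2]=(wk[...,:2]-O)@RZ
print(L[189,260],L[191,140])
E
```

```text
spin (np.float64(260.0), np.float64(190.0), np.int32(45), np.int32(27), np.int32(1177)) [ 0.45834776 -0.19229064  0.085     ] [-0.09621942 -0.05095383]
tool delta mm [ 2.8  1.2 94.1]
rel (np.float64(139.0), np.float64(190.0), np.int32(29), np.int32(27), np.int32(598)) [ 0.48253257 -0.09765492  0.085     ] [-0.09626808  0.04672331]
tool delta mm [  2.9 -96.5  94.1]
[-0.09542665 -0.05095326  0.08483768] [-0.09686802  0.04567424  0.08586685]
```

apply_moves:
  series:
    - [[1,1,5],[0,0,0]]
    - [[1,0,10],[0,0,0]]
    - [[0,0,14],[0,0,0]]
    - [[0,0,14],[0,0,0]]
    - [[0,0,14],[0,0,0]]
    - [[0,0,12],[0,0,0]]
    - [[0,0,9],[0,0,0]]
    - [[0,0,6],[0,0,0]]
    - [[0,0,4],[0,0,0]]
    - [[0,0,3],[0,0,0]]
    - [[0,0,0],[0,0,0]]
    - [[0,0,0],[0,0,0]]

```text
t: 10.93
tool_pos: [0.457, -0.1921, 0.2743]
orientation: [3.117, -0.39, 0.001]
force: [-0.0, 0.3, -0.3]
opening: 0.0005
gripper_force: 0.0
```

apply_moves:
  series:
    - [[0,0,1],[0,0,0]]
    - [[0,0,1],[0,0,0]]
    - [[0,0,1],[0,0,0]]
    - [[0,0,1],[0,0,0]]
    - [[0,0,1],[0,0,0]]
    - [[0,0,0.5],[0,0,0]]
    - [[0,0,0],[0,0,0]]

```text
t: 11.52
tool_pos: [0.4571, -0.1921, 0.2686]
orientation: [3.117, -0.39, 0.001]
force: [1.0, -1.0, 2.3]
opening: 0.0004
gripper_force: 1.3
```

apply_moves:
  series:
    - [[0,0,1],[0,0,0]]
    - [[0,0,1],[0,0,0]]
    - [[0,0,0.7],[0,0,0]]
    - [[0,0,0.5],[0,0,0]]
    - [[0,0,0],[0,0,0]]

```text
t: 11.93
tool_pos: [0.4571, -0.1922, 0.2662]
orientation: [3.117, -0.39, 0.001]
force: [-2.9, 1.5, 10.8]
opening: 0.0006
gripper_force: 5.6
```

apply_moves:
  series:
    - [[0,0,0.3],[0,0,0]]
    - [[0,0,0],[0,0,0]]

```text
t: 12.1
tool_pos: [0.4571, -0.1921, 0.2662]
orientation: [3.117, -0.39, 0.001]
force: [-3.1, 1.8, 13.8]
opening: 0.0002
gripper_force: 6.8
```

Key is at its stop. Hold.

apply_moves:
  series:
    - [[0,0,0],[0,0,0]]
    - [[0,0,0],[0,0,0]]
    - [[0,0,0],[0,0,0]]
    - [[0,0,0],[0,0,0]]
    - [[0,0,0],[0,0,0]]
    - [[0,0,0],[0,0,0]]
    - [[0,0,0],[0,0,0]]
    - [[0,0,0],[0,0,0]]
    - [[0,0,0],[0,0,0]]
    - [[0,0,0],[0,0,0]]
    - [[0,0,0],[0,0,0]]
    - [[0,0,0],[0,0,0]]

```text
t: 13.1
tool_pos: [0.4571, -0.1921, 0.2662]
orientation: [3.117, -0.39, 0.001]
force: [-4.5, 1.0, 13.8]
opening: 0.0004
gripper_force: 6.9
```

apply_moves:
  series:
    - [[0,0,0],[0,0,0]]
    - [[0,0,0],[0,0,0]]
    - [[0,0,0],[0,0,0]]
    - [[0,0,0],[0,0,0]]
    - [[0,0,0],[0,0,0]]
    - [[0,0,0],[0,0,0]]
    - [[0,0,0],[0,0,0]]
    - [[0,0,0],[0,0,0]]
    - [[0,0,0],[0,0,0]]
    - [[0,0,0],[0,0,0]]
    - [[0,0,0],[0,0,0]]
    - [[0,0,0],[0,0,0]]

```text
t: 14.1
tool_pos: [0.4571, -0.1921, 0.2662]
orientation: [3.117, -0.39, 0.001]
force: [-3.2, 2.1, 14.3]
opening: 0.0006
gripper_force: 6.9
```

apply_moves:
  series:
    - [[0,0,0],[0,0,0]]
    - [[0,0,0],[0,0,0]]
    - [[0,0,0],[0,0,0]]
    - [[0,0,0],[0,0,0]]
    - [[0,0,0],[0,0,0]]
    - [[0,0,0],[0,0,0]]
    - [[0,0,0],[0,0,0]]
    - [[0,0,0],[0,0,0]]
    - [[0,0,0],[0,0,0]]
    - [[0,0,0],[0,0,0]]
    - [[0,0,0],[0,0,0]]
    - [[0,0,0],[0,0,0]]

```text
t: 15.1
tool_pos: [0.4571, -0.1921, 0.2662]
orientation: [3.117, -0.39, 0.001]
force: [-4.5, 1.5, 14.1]
opening: 0.0005
gripper_force: 6.9
```

apply_moves:
  series:
    - [[0,0,-2],[0,0,0]]
    - [[0,0,-3],[0,0,0]]
    - [[0,0,-6],[0,0,0]]
    - [[0,0,-10],[0,0,0]]
    - [[0,0,-15],[0,0,0]]
    - [[0,0,-20],[0,0,0]]
    - [[0,0,-20],[0,0,0]]
    - [[0,0,-20],[0,0,0]]
    - [[0,0,-20],[0,0,0]]
    - [[0,0,-15],[0,0,0]]
    - [[0,0,-10],[0,0,0]]
    - [[0,0,0],[0,0,0]]

```text
t: 16.1
tool_pos: [0.4572, -0.1922, 0.4086]
orientation: [3.116, -0.39, 0.005]
force: [-0.2, -0.1, 0.5]
opening: 0.0003
gripper_force: 0.0
```

apply_moves:
  series:
    - [[-10,10,0],[0,0,0]]
    - [[-10,20,0],[0,0,0]]
    - [[-10,20,0],[0,0,0]]
    - [[-10,20,0],[0,0,0]]
    - [[-10,20,0],[0,0,0]]
    - [[-10,20,0],[0,0,0]]
    - [[-10,20,0],[0,0,0]]
    - [[-10,20,0],[0,0,0]]
    - [[-10,20,0],[0,0,0]]
    - [[-10,10,0],[0,0,0]]
    - [[0,0,0],[0,0,0]]
    - [[0,0,0],[0,0,0]]

```text
t: 17.1
tool_pos: [0.315, -0.3418, 0.4047]
orientation: [-3.115, 0.393, 0.002]
force: [-0.0, -0.3, -0.2]
opening: 0.0004
gripper_force: 0.0
```

```bash
python3 - <<'E'
from h import *
b,_,_=cloud('top');cv2.imwrite('pics/6.png',b);p,s,M=tip();print(p,s['force'],s['t'])
E
```

```text
[-0.19776532 -0.23066787  0.21891771] [ 0.06530454 -0.43471775  0.36143578] 17.15
```

View pics/6.png

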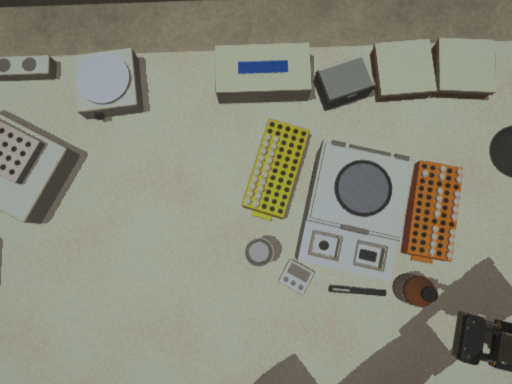

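The lid is shut, with its disc at (363,188). Both keys are up, at (324,245) and (369,256). Everything else is in place and the gripper is clear at (485,340).

```bash
python3 -c "
from plant import robot
print(robot.close_job())"
```

```text
the job is handed in; nothing more can be done
None
```

The lid is fully shut and the short-spin key was pressed to its stop, held for just over three seconds and came back up; the arm is clear, nothing else was moved, and the job was handed in at about 17 s of the 51 s limit.

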